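# Find the lid that screws home on the flux pot

## Task

Close the open blue flux pot: of the two look-alike black lids on the sloping rack only one fits, so try them until one screws on clockwise, fully home. The other lid belongs on a rack post, and everything else on the bench stays where it is.

Things in the scene. Friction and masses are not known exactly. Their poses are not given: they have to be found in the camera images.
- lid_1_c (a point): lid_1: one of two look-alike black lids, 56 mm across its 16 flat sides, 22 mm tall, 80 g, open below. Point: its centre. z: its axis, out of the closed top. x runs through its two yellow dots, which lie above two pins inside the skirt and on the middle of a flat; x and -x are equivalent. Starts on a rack post, leaning. Either lid may be the one that fits: they differ only inside.
- lid_2_c (a point): lid_2: one of two look-alike black lids, 56 mm across its 16 flat sides, 22 mm tall, 80 g, open below. Point: its centre. z: its axis, out of the closed top. x runs through its two yellow dots, which lie above two pins inside the skirt and on the middle of a flat; x and -x are equivalent. Starts on a rack post, leaning. Either lid may be the one that fits: they differ only inside.
- post_1 (a point): first post of the aluminium rack. Point: where a parked lid's centre lies, 25 mm above the sloping board. A rubber seat 52 mm wide carries the lid's edge 14 mm above the board; a stub 28 mm wide, 5 mm tall stands inside it with 4 mm play. z: the post's axis, leaning 25 degrees from vertical towards the rack's low front edge, on the robot's side. y: along the rack; posts 120 mm apart.
- post_2 (a point): second post of the aluminium rack. Point: where a parked lid's centre lies, 25 mm above the sloping board. A rubber seat 52 mm wide carries the lid's edge 14 mm above the board; a stub 28 mm wide, 5 mm tall stands inside it with 4 mm play. z: the post's axis, leaning 25 degrees from vertical towards the rack's low front edge, on the robot's side. y: along the rack; posts 120 mm apart.
- station: white base 160 x 130 mm, 20 mm high, holding the fixed flux pot upright at its centre (blue, 50 mm wide, narrower than the lids, so fingers pass beside it). Origin: underside centre, under the pot's axis. x points to one of two green marks (other at -x). Two yellow marks lie 76 degrees counterclockwise of them, seen from above.
- pot_rim (a point): centre of the pot's open mouth, 95 mm above the bench; axes as station. The white neck is 31 mm wide, tapered to 26 mm at the mouth, 20 mm tall, with a two-start right-hand thread 43 mm wide from 5 mm below the mouth. The thread is slick, with 0.8 mm of axial play.
- pot_entry (a point): where a lid's centre lies when just set on the thread: on the axis, 1.5 mm below the mouth; axes as station. It goes on with its yellow dots over the yellow marks (within 15 degrees) and within 2 mm of centred. Then it turns clockwise 76 degrees to a stop: it sinks 5 mm over the first 65 degrees, then stays level.
- pot_home (a point): where the centre of a fully home lid lies: on the axis, 6.5 mm below the mouth; axes as station; the lid's yellow dots then are in line with the green marks (its x along this x, either way round). The wrong lid goes on just the same but jams after about 25 to 45 degrees, some 3 mm too high; it comes off the way it went on.
- solder_spool: bystander, leave alone: black-flanged solder spool, 54 mm wide, 40 mm tall, upright. Origin at the centre of its underside.
- circuit_board: bystander, leave alone: small green circuit board 75 x 55 mm, up to 16 mm high, lying flat. Origin at the centre of its underside.
- screwdriver: bystander, leave alone: red screwdriver, 170 mm, lying along its x. Origin at the centre of its underside.
- tweezers: bystander, leave alone: tweezers, 120 mm, 6 mm high, lying along their x. Origin at the centre of its underside.
- dropper_bottle: bystander, leave alone: amber dropper bottle, 34 mm wide, 75 mm tall. Origin at the centre of its underside.
- big_lid: bystander, leave alone: aluminium jar lid, 80 mm wide, 15 mm high, far too big for the pot. Origin at the centre of its underside.
Not all that is in view belongs to the job. Leave any brown or purple look-alike of the part that bears lid_1_c alone.

How it is judged (in metres and radians):
At the end, for the whole second after the job is handed in: One lid is home on the pot: its centre within 3 mm of the axis and at most 1.5 mm above the home point, level within 0.06 rad, dots in line with the green marks within 0.25 rad. The other sits on a rack post: centre within 12 mm of the post's point, square within 0.15 rad ((((z of lid_1_c in the frame of pot_home between -0.003 and 0.0015 m and horizontal distance between lid_1_c and pot_home below 0.003 m and angle between the x axis of lid_1_c and the x axis of pot_home, either way round below 0.25 rad and angle between lid_1_c's own z axis and vertical below 0.06 rad) and ((distance between lid_2_c and post_1 below 0.012 m and angle between the z axis of lid_2_c and the z axis of post_1, either way round below 0.15 rad) or (distance between lid_2_c and post_2 below 0.012 m and angle between the z axis of lid_2_c and the z axis of post_2, either way round below 0.15 rad))) or ((z of lid_2_c in the frame of pot_home between -0.003 and 0.0015 m and horizontal distance between lid_2_c and pot_home below 0.003 m and angle between the x axis of lid_2_c and the x axis of pot_home, either way round below 0.25 rad and angle between lid_2_c's own z axis and vertical below 0.06 rad) and ((distance between lid_1_c and post_1 below 0.012 m and angle between the z axis of lid_1_c and the z axis of post_1, either way round below 0.15 rad) or (distance between lid_1_c and post_2 below 0.012 m and angle between the z axis of lid_1_c and the z axis of post_2, either way round below 0.15 rad))))); the robot touches nothing.
It fails at once if a bystander is moved more than 40 mm (distance of any of solder_spool, circuit_board, screwdriver, tweezers, dropper_bottle, big_lid from where it was at the start of the episode above 0.04 m).
It also fails if it takes over 69 s, if anything falls off the work surface, if the arm or the gripper's body presses on something with over 40 N, if the wrist force passes 120 N, or if a joint passes its speed limit or range.

## Robot

A 6-joint arm with a two-finger parallel gripper is mounted at the origin on the work surface. World frame = base frame: x ahead of the robot, y to its left, z up, the work surface at z = 0. Lengths are in m, angles in degrees, forces in N, time in s.
With the tool pointing down it reaches from about 0.25 to 0.725 m from the base axis. Payload 9.7 kg.
Tool frame: the origin (TCP) lies midway between the tips of the shut fingers; the grasp point (between the pads) lies 19 mm behind it; z points along the fingers, y is the line along which they close (so a half turn about z gives the same grasp; the last joint's range is limited). The gripper opens to 85 mm and grips with 20 to 120 N. Pads are 22 mm wide; open, the fingers measure 114 mm over their backs; the gripper's body (76 mm by 85 mm) begins 54 mm behind the grasp point. The pads swing forward as they close: fully open they stand 13 mm farther back than shut.
Start: joints at [-70.932, 4.979, 10.078, 95.1, 0, 90], TCP at [0.18, -0.52, 0.231] pointing down, gripper open.
Joint ranges: [-179.16, 179.16], [-48.56, 103.87], [-65.8, 70.77], [-126.05, 130.52], [-82.76, 87.17], [-180, 180]. Speed limits (degrees/s): [127.2, 127.2, 147.25, 180, 180, 180].

## Interface

Orientations are given as [roll, pitch, yaw] about the fixed x, y, z axes, in that order (R = Rz(yaw) Ry(pitch) Rx(roll)).
In Python, from workcell import bot gives the robot as it stands. The module is installed in compiled form; this text tells all that it offers.
- The arm moves only by the tool send_rows, never from a script. Its argument "moves" is one flat list of numbers, 7 for each row, row after row: the shift along the world's x, y, z normalised to -1 to 1, where 1 is 0.025 m, then the turn, a rotation vector about the world's x, y, z normalised to -1 to 1, where 1 is 0.15 rad, then the closure, from -1 (fully open) to 1 (shut), so that 0 is half open. A call has 1 to 8 rows; each row shifts and turns the commanded pose from where the row before left it; what a row does not reach is not made up. A row lasts 1/8 s, in which the tool goes at most 62.5 mm and 10.7 degrees, less where a joint would pass 70% of its speed; a pose out of reach is approached as far as the arm can. A call with a number of a shift or a turn outside -1 to 1 is refused whole. A call with a gripper value outside its range is refused whole. The fingers move at their own pace and stop on an object; "squeeze" is the grip in N (left out, the last holds). Time passes only in rows, so rows that do not move let the fingers close. It gives the time, the measured TCP pose, the force, the opening and the grip force at its end, in the units of the state.
- bot.get_obs(): the state, without advancing time (a new reading comes with each control period).
- bot.camera(name): name is "scene" or "top" or "wrist"; returns a dict with "color" (420x560x3 uint8, red, green, blue), "camera_matrix" (3x3 intrinsics, pixels), "R" (3x3) and "t" (3): a world point X has camera coordinates R X + t. Camera axes: x right, y down, z forward; pixel columns grow to the right and rows downward; lengths in m; the calibration is good to about 2 mm. The wrist camera is an equidistant fisheye: a pixel r from the principal point sees the ray r / f radians off the axis. A picture is of the moment at which its call begins. There is no depth.
- bot.job_done(): hands the job in; it is judged then, once.
Trained networks look in the newest picture that a camera, given by its name, has taken for a name from the list of things; names that differ only in an ending like _2 or _b are one class to them, and where a whole thing is asked for, a point or a joint stands for the part that bears it (a point fixed in the world has none). Each returns a list of dicts, best first, with "p" (0 to 1); they miss things now and then, are a little off and sometimes report something else, mostly with a low value. They report only what shows in the picture. A call takes as long as a camera call. They do not tell look-alikes from the thing itself.
- bot.boxes_of(camera, query): "extent" ([left, top, right, bottom] in pixels, round what is visible of it).
- bot.trace(camera, query): "region" (420x560 bool, what is visible of it) and "extent" ([left, top, right, bottom] in pixels, round what is visible of it).
- bot.landmark_of(camera, query): "pixel" ([column, row] in pixels: a listed point, or the origin of a listed thing).
The state is a dict: "time": time; "q": joint angles; "qd": joint speeds; "joint_efforts": joint torques, N m; "ee_pos": TCP position; "tcp_rot": TCP orientation; "wrist_force": force on the tool from outside, world axes, zero at the start; "torque": the same for the moment, N m; "opening": finger opening in m; "grasp_force": force on a finger pad.
Only numpy, scipy, OpenCV 4.12 (cv2) and the standard library are available. Lean on these libraries where they do the work, as an engineer would, in place of code of your own. Each camera call takes 0.05 s, during which the arm holds its last target. There are 200 camera calls.

## Working session

There is one attempt and no reset: what is moved stays moved. The work goes in short steps, Python scripts to look and compute and a tool call to move; the robot and the scene stay as the last step left them, time stands still between calls to the robot, and variables do not carry over. Pictures are saved under pics/ and viewed, at most 10 in all, crops included, and the job is handed in when it is done.

Besides the shell and the picture viewer there is one more tool, called as a command line: name --argument value ..., lists and objects as JSON in quotes. send_rows: Moves the arm, as the interface text tells. Its arguments: {"type":"object","properties":{"moves":{"type":"array"},"squeeze":{"type":"number"}},"required":["moves"]}

```bash
mkdir -p pics
cat > h.py <<'E'
import numpy as np, cv2
from workcell import bot
from scipy.spatial.transform import Rotation as Ro
def ray(c,px):
    K=np.array(c["camera_matrix"]);R=np.array(c["R"]);t=np.array(c["t"])
    d=np.linalg.inv(K)@[px[0],px[1],1.];return -R.T@t, R.T@d
def atz(c,px,z):
    o,d=ray(c,px);return o+d*(z-o[2])/d[2]
def tri(rs):
    A=0;b=0
    for o,d in rs:
        d=d/np.linalg.norm(d);P=np.eye(3)-np.outer(d,d);A=A+P;b=b+P@o
    return np.linalg.solve(A,b)
E
python3 - <<'E'
from h import *
s=bot.get_obs();print({k:np.round(v,3).tolist() for k,v in s.items()})
ims=[]
for n in("scene","top"):
    c=bot.camera(n);print(n,np.round(c["camera_matrix"],1).tolist(),np.round(c["R"],3).tolist(),np.round(c["t"],3).tolist())
    cv2.imwrite(f"pics/{n}0.png",c["color"][:,:,::-1])
    for q in("lid_1_c","post_1","post_2","station","pot_rim","pot_entry","solder_spool","dropper_bottle","big_lid","screwdriver","tweezers","circuit_board"):
        print(q,[(np.round(r["pixel"],1).tolist(),round(r["p"],2)) for r in bot.landmark_of(n,q)][:5])
E
```

```text
{'time': 0.0, 'q': [-70.931, 5.011, 10.034, 95.098, -0.001, 89.999], 'qd': [0.043, -0.05, 0.109, -0.037, -0.129, 0.057], 'joint_efforts': [0.002, -52.04, 46.48, 0.017, 0.0, 0.0], 'ee_pos': [0.18, -0.52, 0.231], 'tcp_rot': [-179.925, 0.001, 19.07], 'wrist_force': [0.114, 0.356, -1.166], 'torque': [-0.048, 0.045, 0.032], 'grasp_force': 0.0, 'opening': 0.085}
scene [[520.8, 0.0, 269.1], [0.0, 520.8, 203.9], [0.0, 0.0, 1.0]] [[-0.197, 0.98, -0.009], [0.635, 0.12, -0.763], [-0.747, -0.156, -0.646]] [0.114, -0.299, 1.803]
lid_1_c [([224.3, 193.9], 0.74), ([272.0, 226.8], 0.73), ([181.3, 187.0], 0.59), ([210.9, 185.8], 0.5)]
post_1 [([183.3, 188.6], 0.96), ([223.1, 195.5], 0.82)]
post_2 [([183.3, 188.6], 0.96), ([223.1, 195.5], 0.82)]
station [([349.8, 232.7], 0.74), ([182.6, 187.1], 0.52)]
pot_rim [([359.8, 204.7], 0.91), ([178.8, 186.9], 0.27)]
pot_entry [([357.1, 204.3], 0.86), ([183.0, 189.5], 0.47)]
solder_spool [([222.5, 193.1], 0.72), ([247.0, 276.3], 0.62), ([358.9, 202.3], 0.47)]
dropper_bottle [([299.0, 281.8], 0.52)]
big_lid [([379.3, 297.7], 0.82), ([221.9, 193.0], 0.19)]
screwdriver [([164.8, 175.3], 0.56)]
tweezers [([390.2, 202.9], 0.68), ([375.8, 298.8], 0.67)]
circuit_board [([263.6, 197.6], 0.56)]
top [[543.8, 0.0, 280.8], [0.0, 543.8, 213.6], [0.0, 0.0, 1.0]] [[0.021, -0.999, 0.025], [-0.988, -0.025, -0.15], [0.151, -0.021, -0.988]] [-0.026, 0.58, 1.249]
lid_1_c [([329.5, 228.5], 0.82), ([357.0, 275.4], 0.81), ([270.0, 219.1], 0.65)]
post_1 [([378.4, 229.5], 0.97), ([329.2, 229.7], 0.64)]
post_2 [([378.4, 229.5], 0.97), ([329.2, 229.7], 0.64)]
station [([183.5, 224.0], 0.8)]
pot_rim []
pot_entry [([177.1, 221.4], 0.71), ([328.6, 229.2], 0.18)]
solder_spool [([283.1, 150.7], 0.74)]
dropper_bottle [([229.9, 147.4], 0.47)]
big_lid [([160.8, 144.9], 0.7)]
screwdriver [([411.1, 286.4], 0.62)]
tweezers [([140.2, 283.9], 0.75)]
circuit_board [([286.3, 270.2], 0.92)]
```

Run:
```python
import cv2,numpy as np
a=cv2.imread("pics/scene0.png")[120:330,110:430];b=cv2.imread("pics/top0.png")[100:330,100:450]
b=cv2.resize(b,(800,526));cv2.imwrite("pics/s1.png",cv2.resize(a,(800,525)));cv2.imwrite("pics/t1.png",b)
```

```text
(no output)
```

View pics/s1.png

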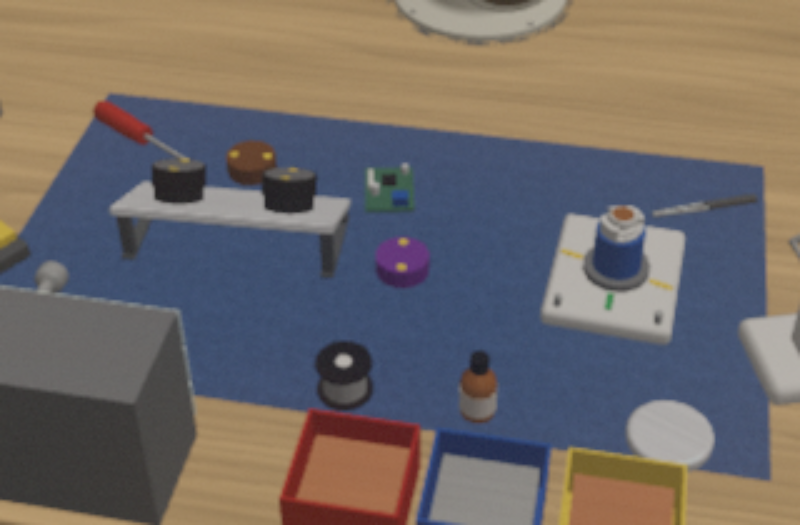

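View pics/t1.png

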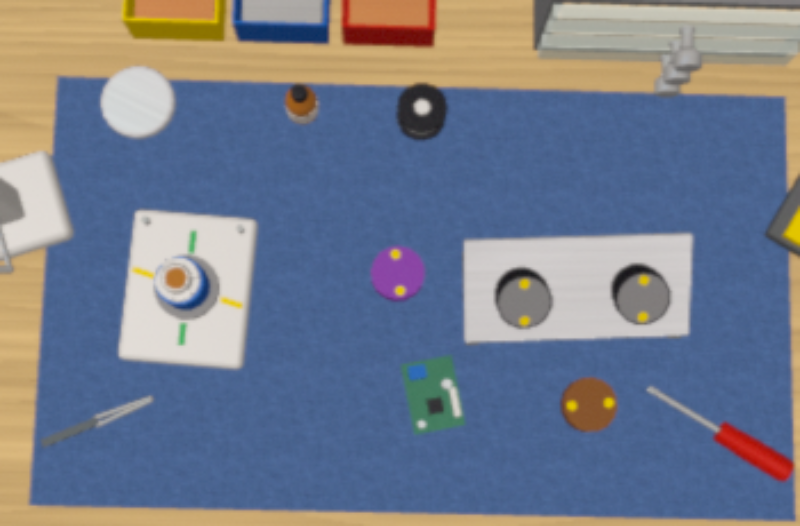

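The top view shows the rack on the right with two black lids at about full-image (329,229) and (380,229). The pot on its white base is on the left at (178,222), with green marks nearly vertical and yellow marks left and right. Purple and brown decoys sit at (274,219) and (357,276). The scene view, taken from the far side, agrees with this.

Run:
```python
from h import *
c=bot.camera("scene");T=bot.camera("top")
P=lambda a,b:np.round(tri([ray(c,a),ray(T,b)]),4)
print("post right(top)",P((183.3,188.6),(378.4,229.5)),"other",P((223.1,195.5),(329.2,229.7)),"lid",P((224.3,193.9),(329.5,228.5)))
print("pot rim/entry",P((359.8,204.7),(177.1,221.4)), P((357.1,204.3),(177.1,221.4)),"station",P((349.8,232.7),(183.5,224)))
f=350/800
px=lambda u,v:(100+u*f,100+v*f)
for n,a,b in(("green",(192,241),(183,333)),("yel",(143,272),(232,302))):
    A=atz(T,px(*a),.02);B=atz(T,px(*b),.02);d=A-B;print(n,np.round((A+B)/2,4),np.degrees(np.arctan2(d[1],d[0])))
for n,a,b in(("lidR",(644,281),(643,317)),("lidL",(524,284),(525,321)),("rackleft",(464,240),(466,342)),("rackfront",(466,342),(688,334))):
    A=atz(T,px(*a),.08);B=atz(T,px(*b),.08);d=A-B;print(n,np.round(A,4),np.round(B,4),np.degrees(np.arctan2(d[1],d[0])))
for q,px_,z in(("spool",(283.1,150.7),0),("circ",(286.3,270.2),0),("screw",(411,286),0),("tweez",(140,284),0),("brown",(357,275.4),.011),("purple",(270,219),.011)):print(q,np.round(atz(T,px_,z),3))
```

```text
post right(top) [ 0.5443 -0.2387  0.0772] other [ 0.5427 -0.1279  0.0688] lid [ 0.5442 -0.1258  0.0759]
pot rim/entry [0.5489 0.2237 0.098 ] [0.5491 0.2202 0.0991] station [0.5558 0.2155 0.0078]
green [0.5499 0.2235 0.02  ] -2.7517890424637557
yel [0.5496 0.2236 0.02  ] 72.7064849371408
lidR [ 0.5595 -0.2461  0.08  ] [ 0.5228 -0.2448  0.08  ] -1.9636452588752449
lidL [ 0.5534 -0.1243  0.08  ] [ 0.5159 -0.1256  0.08  ] 1.993512943934738
rackleft [ 0.5969 -0.063   0.08  ] [ 0.4934 -0.0665  0.08  ] 1.9802170899766343
rackfront [ 0.4934 -0.0665  0.08  ] [ 0.5067 -0.2903  0.08  ] 93.40600458846747
spool [ 0.747 -0.016  0.   ]
circ [ 0.449 -0.03   0.   ]
screw [ 0.418 -0.333  0.   ]
tweez [0.409 0.32  0.   ]
brown [ 0.44  -0.2    0.011]
purple [0.572 0.013 0.011]
```

send_rows --moves '[0.78, 0.98, -0.1, 0, 0, -0.25, -1, 0.78, 0.98, -0.1, 0, 0, -0.25, -1, 0.78, 0.98, -0.1, 0, 0, -0.25, -1, 0.78, 0.98, -0.1, 0, 0, -0.25, -1, 0.78, 0.98, -0.1, 0, 0, -0.25, -1, 0.78, 0.98, -0.1, 0, 0, -0.25, -1, 0.78, 0.98, -0.1, 0, 0, -0.25, -1, 0.78, 0.98, -0.1, 0, 0, -0.25, -1]' --squeeze 40

```text
time: 2.4
ee_pos: [0.3362, -0.323, 0.2113]
tcp_rot: [180.0, -0.0, 1.8]
wrist_force: [-0.2, -0.5, -0.7]
opening: 0.0853
grasp_force: 0.0
```

send_rows --moves '[0.78, 0.98, -0.1, 0, -0.364, 0, -1, 0.78, 0.98, -0.1, 0, -0.364, 0, -1, 0.78, 0.98, -0.1, 0, -0.364, 0, -1, 0.78, 0.98, -0.1, 0, -0.364, 0, -1, 0.78, 0.98, -0.1, 0, -0.364, 0, -1, 0.78, 0.98, -0.1, 0, -0.364, 0, -1, 0.78, 0.98, -0.1, 0, -0.364, 0, -1, 0.78, 0.98, -0.1, 0, -0.364, 0, -1]'

```text
time: 3.4
ee_pos: [0.4922, -0.127, 0.1915]
tcp_rot: [179.1, -25.1, 2.1]
wrist_force: [-0.0, -0.7, -0.5]
opening: 0.0854
grasp_force: 0.0
```

send_rows --moves '[0, 0, 0, 0, 0, 0, -1, 0, 0, 0, 0, 0, 0, -1]'

```text
time: 3.65
ee_pos: [0.4915, -0.128, 0.1915]
tcp_rot: [179.1, -25.0, 2.1]
wrist_force: [-1.2, -0.0, 0.1]
opening: 0.0852
grasp_force: 0.0
```

```bash
cat >> h.py <<'E'
def wray(c,px):
    K=np.array(c["camera_matrix"]);R=np.array(c["R"]);t=np.array(c["t"])
    u=np.array([(px[0]-K[0,2]),(px[1]-K[1,2])]);r=np.hypot(*u);th=r/K[0,0]
    d=np.array([*(u/r*np.sin(th)),np.cos(th)]);return -R.T@t,R.T@d
def wproj(c,X):
    K=np.array(c["camera_matrix"]);p=np.array(c["R"])@X+np.array(c["t"])
    th=np.arctan2(np.hypot(p[0],p[1]),p[2]);return K[:2,2]+K[0,0]*th*p[:2]/np.hypot(p[0],p[1])
def plane(r,p0,n):
    o,d=r;return o+d*((p0-o)@n)/(d@n)
def tool(s): return np.array(s["ee_pos"]),Ro.from_euler("xyz",s["tcp_rot"],degrees=True).as_matrix()
def dots(c,box=None):
    hsv=cv2.cvtColor(c["color"],cv2.COLOR_RGB2HSV);m=cv2.inRange(hsv,(20,110,90),(36,255,255))
    n,l,st,ce=cv2.connectedComponentsWithStats(m)
    return [(np.round(ce[i],1).tolist(),int(st[i,4])) for i in range(1,n) if st[i,4]>=12]
E
python3 - <<'E'
from h import *
s=bot.get_obs();p,R=tool(s);print(s["time"],np.round(p,4),np.round(s["tcp_rot"],2),np.round(s["q"],1))
c=bot.camera("wrist");K=np.array(c["camera_matrix"]);print(K.tolist())
Rc=np.array(c["R"]);o=-Rc.T@np.array(c["t"]);print("cam in tool",np.round(R.T@(o-p),4),np.round(R.T@Rc.T,3).tolist())
cv2.imwrite("pics/w1.png",c["color"][:,:,::-1])
for q in("lid_1_c","post_1"):print(q,[(np.round(r["pixel"],1).tolist(),round(r["p"],2)) for r in bot.landmark_of("wrist",q)][:5])
print(dots(c))
E
```

```text
3.65 [ 0.4915 -0.128   0.1915] [179.1  -24.99   2.1 ] [-19.  -26.  -25.1  67.1   7.9 160.7]
[[325.19226210127806, 0.0, 278.8929174386994], [0.0, 325.19226210127806, 209.76390349100367], [0.0, 0.0, 1.0]]
cam in tool [ 0.078   0.0002 -0.1423] [[0.0, -0.952, -0.305], [1.0, 0.0, 0.0], [-0.0, -0.305, 0.952]]
lid_1_c [([163.6, 182.8], 0.87), ([340.0, 312.3], 0.83), ([275.3, 210.7], 0.75), ([21.8, 201.5], 0.45)]
post_1 [([198.3, 54.6], 0.37)]
[([43.0, 19.0], 1749), ([238.8, 2.0], 12), ([253.0, 7.0], 188), ([150.9, 19.9], 15), ([551.2, 24.7], 43), ([120.3, 24.2], 21), ([524.4, 52.7], 13), ([543.9, 59.6], 53), ([521.6, 84.4], 311), ([492.1, 96.4], 60), ([553.2, 93.9], 17), ([493.2, 108.2], 18), ([492.5, 114.1], 15), ([556.4, 122.1], 36), ([515.3, 156.7], 1023), ([551.6, 144.1], 79), ([157.2, 165.0], 51), ([273.0, 189.4], 135), ([410.5, 187.5], 108), ([158.4, 199.8], 57), ([36.4, 210.1], 54), ([512.6, 221.6], 35), ([406.3, 229.0], 96), ([510.9, 229.1], 130), ([274.0, 233.5], 125), ([533.2, 260.1], 746), ([524.9, 305.0], 1293), ([362.5, 312.6], 89), ([326.0, 316.9], 95), ([523.9, 331.8], 436), ([20.9, 381.7], 27), ([10.7, 391.9], 37), ([119.6, 390.8], 33), ([550.7, 395.2], 37), ([433.9, 418.0], 34)]
```

View pics/w1.png

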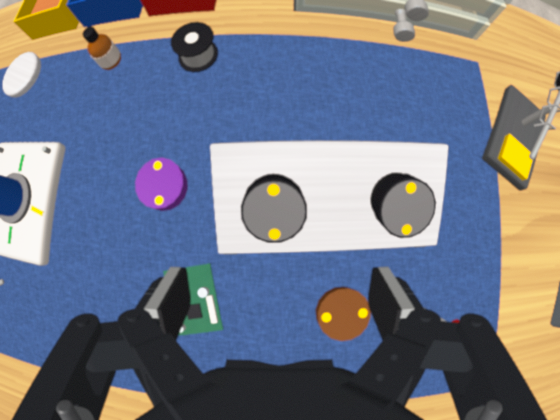

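The wrist view shows the lids on the rack at about (274,211) and (408,208), each with two yellow dots. The purple lid is at (160,183), the brown at (343,313), and nothing sits between the gripper and lid L.

Run:
```python
from h import *
from scipy.optimize import brentq
c=bot.camera("wrist")
L=[(273,189.4),(274,233.5)];Rr=[(410.5,187.5),(406.3,229.0)]
for psi in(2,3,4):
    n=Ro.from_euler("zy",[psi,-25],degrees=True).as_matrix()[:,2]
    g=lambda off,px:plane(wray(c,px),np.array([.543,-.127,off]),n)
    m=lambda off,q:(g(off,q[0])+g(off,q[1]))/2
    off=brentq(lambda o:np.linalg.norm(m(o,L)-m(o,Rr))-.12,.03,.14)
    cl,cr=m(off,L)-.011*n,m(off,Rr)-.011*n;d=cl-cr
    print(psi,"lidL",np.round(cl,4),"lidR",np.round(cr,4),"lineyaw",np.degrees(np.arctan2(-d[0],d[1])),"dz",d[2])
    F=Ro.from_euler("zy",[psi,-25],degrees=True).as_matrix()
    for q in(L,Rr):
        v=F.T@(g(off,q[0])-g(off,q[1]));print("  dots ang in rack frame",np.degrees(np.arctan2(v[1],v[0])),"sep",np.hypot(*v[:2]))
    b=cl-.025*n
    h=lambda px:plane(wray(c,px),b,n)
    for e in(((210,144),(447,144)),((218,253),(438,245))):
        v=h(e[0])-h(e[1]);print("  edge",np.degrees(np.arctan2(-v[0],v[1])),np.linalg.norm(v))
T=bot.camera("top");f=.4375;n=Ro.from_euler("zy",[3,-25],degrees=True).as_matrix()[:,2]
px=lambda u,v:(100+u*f,100+v*f)
for a,b in((L,[(524,284),(525,321)]),(Rr,[(644,281),(643,317)])):
    P=[tri([wray(c,x),ray(T,px(*y))]) for x,y in zip(a,b)];print("tri",np.round(sum(P)/2-.011*n,4),np.round(P[0]-P[1],4))
```

```text
2 lidL [ 0.5396 -0.1246  0.0706] lidR [ 0.5457 -0.2444  0.0734] lineyaw 2.942638114312338 dz -0.0028717899797626734
  dots ang in rack frame 0.786271531560772 sep 0.039261718175114146
  dots ang in rack frame 0.9628616296641023 sep 0.038792682701720795
  edge 2.803259971774622 0.23197678483867076
  edge 2.977934957359601 0.23574717037398885
3 lidL [ 0.5396 -0.1246  0.0706] lidR [ 0.5457 -0.2444  0.0734] lineyaw 2.942638114312338 dz -0.0028717899797626456
  dots ang in rack frame -0.21372846843923 sep 0.03926171817511416
  dots ang in rack frame -0.037138370335857165 sep 0.038792682701720795
  edge 2.803259971774622 0.23197678483867076
  edge 2.977934957359601 0.23574717037398885
4 lidL [ 0.5396 -0.1246  0.0706] lidR [ 0.5457 -0.2444  0.0734] lineyaw 2.9426381143122846 dz -0.0028717899797626734
  dots ang in rack frame -1.2137284684392289 sep 0.039261718175114174
  dots ang in rack frame -1.0371383703359394 sep 0.03879268270172082
  edge 2.8032599717746205 0.23197678483867087
  edge 2.9779349573595995 0.23574717037398893
tri [ 0.5392 -0.1246  0.0732] [0.0361 0.0022 0.0101]
tri [ 0.5456 -0.245   0.0722] [0.0347 0.0027 0.0183]
```

```bash
cat >> h.py <<'E'
def frame(yaw,tilt=25): return Ro.from_euler("ZY",[yaw,-tilt],degrees=True).as_matrix()
def goal(C,F,rel,off): # tool pose: TCP off metres below C along -z of F
    return np.array(C)-off*F[:,2], F@Ro.from_euler("z",rel,degrees=True).as_matrix()@np.diag([1,-1,-1.])
def need(P,R,s=None):
    p,Rt=tool(s or bot.get_obs());d=P-p;w=Ro.from_matrix(R@Rt.T).as_rotvec()
    print("shift units",np.round(d/.025,2),"turn units",np.round(w/.15,2))
LID={"L":[.5395,-.1246,.0725],"R":[.5456,-.2445,.0725]}
E
python3 - <<'E'
from h import *
need(*goal(LID["L"],frame(3),45,-.06));P,_=goal(LID["L"],frame(3),45,-.06);Q,_=goal(LID["L"],frame(3),45,.022);print((Q-P)/.025,np.round(Q,4))
E
```

```text
shift units [ 0.9   0.1  -2.58] turn units [-2.13 -0.05  4.9 ]
[ 1.38428818  0.07254747 -2.97268954] [ 0.5488 -0.1241  0.0526]
```

send_rows --moves '[0.15, 0.02, -0.43, -0.355, -0.01, 0.817, -1, 0.15, 0.02, -0.43, -0.355, -0.01, 0.817, -1, 0.15, 0.02, -0.43, -0.355, -0.01, 0.817, -1, 0.15, 0.02, -0.43, -0.355, -0.01, 0.817, -1, 0.15, 0.02, -0.43, -0.355, -0.01, 0.817, -1, 0.15, 0.02, -0.43, -0.355, -0.01, 0.817, -1, 0, 0, 0, 0, 0, 0, -1]'

```text
time: 4.78
ee_pos: [0.5138, -0.125, 0.1258]
tcp_rot: [161.8, -17.4, 50.8]
wrist_force: [-0.1, -0.2, -0.1]
opening: 0.0856
grasp_force: 0.0
```

Run:
```python
from h import *
s=bot.get_obs();print(np.round(s["q"],1));need(*goal(LID["L"],frame(3),45,.022))
c=bot.camera("wrist");p,R=tool(s)
print([d for d in dots(c) if 150<d[0][0]<420 and 100<d[0][1]<330])
n=frame(3)[:,2]
for C in LID.values(): print([np.round(wproj(c,np.array(C)+.011*n+v*frame(3)[:,0]),1) for v in(.0195,-.0195)])
```

```text
[-18.5 -22.6 -30.   59.2   8.9 115.4]
shift units [ 1.4   0.04 -2.93] turn units [-0.01 -0.01 -0.  ]
[([166.0, 105.0], 102), ([302.0, 214.2], 224), ([258.4, 254.8], 195)]
[array([303. , 214.6]), array([259.4, 254.8])]
[array([408.7, 319.1]), array([369.8, 348.7])]
```

send_rows --moves '[0.35, 0.01, -0.73, 0, 0, 0, -1, 0.35, 0.01, -0.73, 0, 0, 0, -1, 0.35, 0.01, -0.73, 0, 0, 0, -1, 0.35, 0.01, -0.74, 0, 0, 0, -1, 0, 0, 0, 0, 0, 0, 0.6, 0, 0, 0, 0, 0, 0, 0.6, 0, 0, 0, 0, 0, 0, 0.6, 0, 0, 0, 0, 0, 0, 0.6]' --squeeze 40

```text
time: 5.82
ee_pos: [0.5494, -0.124, 0.0547]
tcp_rot: [161.6, -17.5, 50.9]
wrist_force: [-5.6, 0.6, 6.7]
opening: 0.0553
grasp_force: 43.4
```

Run:
```python
from h import *
s=bot.get_obs();print(np.round(s["q"],1));need(*goal(LID["L"],frame(3),45,.022))
c=bot.camera("wrist");p,R=tool(s)
cv2.imwrite("pics/w2.png",c["color"][:,:,::-1])
print([d for d in dots(c) if 150<d[0][0]<420 and 100<d[0][1]<400])
n=frame(3)[:,2]
for C in LID.values(): print([np.round(wproj(c,np.array(C)+.011*n+v*frame(3)[:,0]),1) for v in(.0195,-.0195)])
```

```text
[-16.9 -16.1 -33.3  49.    8.3 116.8]
shift units [-0.02 -0.   -0.09] turn units [ 0.    0.01 -0.01]
[([314.4, 281.0], 481), ([246.9, 335.0], 358)]
[array([311.2, 281.1]), array([244.7, 334.7])]
[array([445.2, 396.2]), array([392.3, 429.9])]
```

View pics/w2.png

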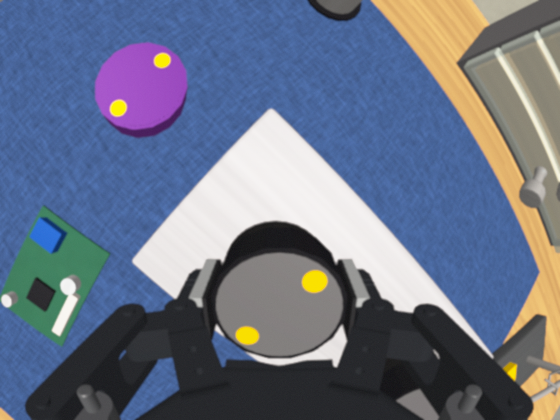

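send_rows --moves '[-0.35, -0.02, 0.75, 0, 0, 0, 0.6, -0.42, -0.02, 0.9, 0, 0, 0, 0.6, -0.42, -0.02, 0.9, 0, 0, 0, 0.6, -0.42, -0.02, 0.9, 0, 0, 0, 0.6]'

```text
time: 6.38
ee_pos: [0.5086, -0.1259, 0.1408]
tcp_rot: [161.7, -17.4, 50.9]
wrist_force: [0.2, -0.4, -1.1]
opening: 0.0551
grasp_force: 42.7
```

Run:
```python
from h import *
need(*goal([.592,.144,.18],frame(73,0),45,.02))
c=bot.camera("wrist");print([d for d in dots(c) if 150<d[0][0]<420 and 200<d[0][1]<400])
```

```text
shift units [ 3.34 10.8   0.77] turn units [-1.91  2.45  8.  ]
[([314.4, 281.0], 481), ([400.7, 307.6], 94), ([246.9, 335.0], 354), ([223.6, 348.8], 114), ([414.4, 388.8], 56)]
```

send_rows --moves '[0.278, 0.9, 0.064, -0.159, 0.204, 0.667, 0.6, 0.278, 0.9, 0.064, -0.159, 0.204, 0.667, 0.6, 0.278, 0.9, 0.064, -0.159, 0.204, 0.667, 0.6, 0.278, 0.9, 0.064, -0.159, 0.204, 0.667, 0.6, 0.278, 0.9, 0.064, -0.159, 0.204, 0.667, 0.6, 0.278, 0.9, 0.064, -0.159, 0.204, 0.667, 0.6, 0.278, 0.9, 0.064, -0.159, 0.204, 0.667, 0.6, 0.278, 0.9, 0.064, -0.159, 0.204, 0.667, 0.6]'

```text
time: 7.42
ee_pos: [0.565, 0.0549, 0.1523]
tcp_rot: [171.9, -3.2, 95.5]
wrist_force: [0.6, -0.6, -0.7]
opening: 0.0556
grasp_force: 42.7
```

send_rows --moves '[0.278, 0.9, 0.064, -0.159, 0.204, 0.667, 0.6, 0.278, 0.9, 0.064, -0.159, 0.204, 0.667, 0.6, 0.278, 0.9, 0.064, -0.159, 0.204, 0.667, 0.6, 0.278, 0.9, 0.064, -0.159, 0.204, 0.667, 0.6, 0, 0, 0, 0, 0, 0, 0.6, 0, 0, 0, 0, 0, 0, 0.6]'

```text
time: 8.18
ee_pos: [0.5923, 0.1439, 0.1585]
tcp_rot: [-179.9, -0.0, 118.0]
wrist_force: [0.5, 0.5, -0.3]
opening: 0.0554
grasp_force: 42.8
```

Run:
```python
from h import *
s=bot.get_obs();need(*goal([.592,.144,.18],frame(73,0),45,.02));p,R=tool(s);print(np.round(s["q"],1))
c=bot.camera("wrist");cv2.imwrite("pics/w3.png",c["color"][:,:,::-1])
print(dots(c))
for q in("pot_rim","station","pot_entry"):print(q,[(np.round(r["pixel"],1).tolist(),round(r["p"],2)) for r in bot.landmark_of("wrist",q)][:5])
print(wproj(c,np.array([.55,.2235,.095])))
# lid centre in tool frame, lid top 31 mm behind TCP
P=[plane(wray(c,x),p-.031*R[:,2],R[:,2]) for x in((314.4,281.0),(246.9,335.0))]
print("lid dots mid in tool mm",np.round(R.T@(sum(P)/2-p)*1e3,1),"sep",np.linalg.norm(P[0]-P[1]),"ang",np.degrees(np.arctan2(*(P[0]-P[1])[[1,0]])))
```

```text
shift units [-0.01  0.    0.06] turn units [ 0.   -0.01  0.  ]
[13.7 12.4 10.4 88.   0.  75.7]
[([319.4, 55.4], 195), ([237.5, 134.1], 191), ([523.2, 228.2], 4483), ([314.3, 280.9], 479), ([247.0, 334.9], 355), ([67.5, 348.9], 39)]
pot_rim [([278.2, 86.6], 0.95)]
station [([279.4, 95.2], 0.75), ([129.6, 390.9], 0.38)]
pot_entry [([276.6, 90.4], 0.75)]
[279.08150159  89.61682069]
lid dots mid in tool mm [ -1.3  -0.1 -31. ] sep 0.03947631847048441 ang 72.8315347229851
```

View pics/w3.png

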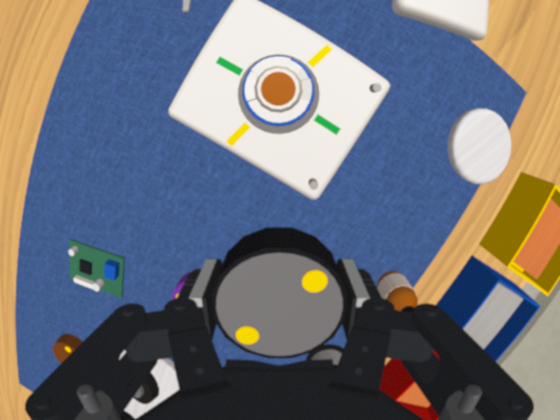

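The lid sits level in the fingers, its dots at (314,281) and (247,335). The pot mouth is at (278,88), with yellow marks at (319,55) and (238,134) and green at (229,66) and (327,124).

Run:
```python
from h import *
s=bot.get_obs();p,R=tool(s)
c=bot.camera("wrist");hsv=cv2.cvtColor(c["color"],cv2.COLOR_RGB2HSV);z=np.array([0,0,1.])
def blobs(m,lo=60):
    n,l,st,ce=cv2.connectedComponentsWithStats(m);return [(ce[i],st[i,4],st[i,:4]) for i in range(1,n) if st[i,4]>lo and 150<ce[i][0]<400 and 30<ce[i][1]<170]
W=lambda px,h:np.round(plane(wray(c,px),h*z,z),4)
g=blobs(cv2.inRange(hsv,(50,120,60),(80,255,255)));y=blobs(cv2.inRange(hsv,(20,110,90),(36,255,255)));b=blobs(cv2.inRange(hsv,(3,120,60),(18,255,255)))
for nm,q in(("g",g),("y",y)):
    A,B=W(q[0][0],.02),W(q[1][0],.02);d=A-B;print(nm,(A+B)/2,np.linalg.norm(d),np.degrees(np.arctan2(d[1],d[0])))
for q in b: print("flux",q,W(q[0],.085),W(q[0],.095))
print("rim lm",W((278.2,86.6),.095))
# white neck: bright, inside 30px
m=cv2.inRange(hsv,(0,0,150),(180,70,255));mk=np.zeros_like(m);cv2.circle(mk,(278,89),33,255,-1)
bl=cv2.inRange(hsv,(105,140,40),(130,255,255))&cv2.bitwise_not(0*m);k=np.zeros_like(m);cv2.circle(k,(278,90),46,255,-1);bl&=k
cnt=np.argwhere(bl)[:,::-1].astype(np.int32);h=cv2.convexHull(cnt);e=cv2.fitEllipse(h);print("blue",e,W(e[0],.075))
cv2.imwrite("pics/w3c.png",cv2.resize(c["color"][40:140,220:340,::-1],None,fx=5,fy=5,interpolation=cv2.INTER_CUBIC))
```

```text
g [0.5489  0.22385 0.02   ] 0.09759082948720135 176.41634114060497
y [0.54885 0.2237  0.02   ] 0.09769713404189499 72.54801601445632
flux (array([278.21487603,  87.69775679]), np.int32(847), array([262,  72,  33,  32], dtype=int32)) [0.5486 0.2245 0.085 ] [0.5489 0.2239 0.095 ]
rim lm [0.5486 0.2245 0.095 ]
blue ((278.2581481933594, 90.04644775390625), (68.66036224365234, 70.77522277832031), 93.68218231201172) [0.549  0.2236 0.075 ]
```

View pics/w3c.png

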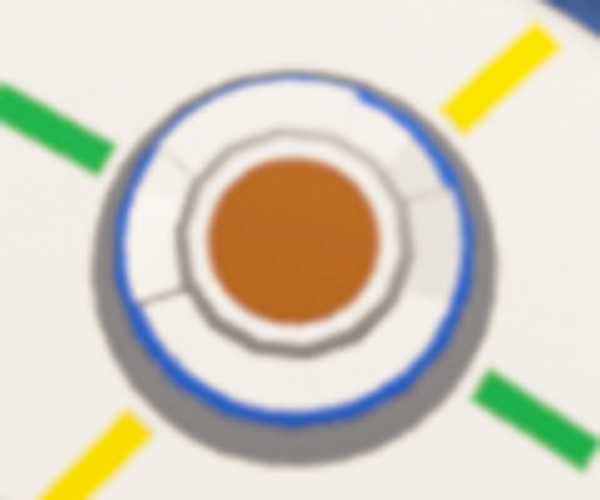

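send_rows --moves '[-0.44, 0.81, -0.3, 0, 0, 0, 0.6, -0.44, 0.81, -0.4, 0, 0, 0, 0.6, -0.44, 0.81, -0.4, 0, 0, 0, 0.6, -0.44, 0.81, -0.4, 0, 0, 0, 0.6, 0, 0, 0, 0, 0, 0, 0.6]'

```text
time: 9.05
ee_pos: [0.5464, 0.2271, 0.1201]
tcp_rot: [-179.8, -0.1, 118.2]
wrist_force: [-0.4, -0.1, 0.3]
opening: 0.0552
grasp_force: 42.8
```

Run:
```python
from h import *
s=bot.get_obs();print(np.round(s["ee_pos"],4),s["tcp_rot"]);print((np.array([.5484,.2248,.0735])-s["ee_pos"])/.025)
```

```text
[0.5464 0.2271 0.1201] [-1.79836816e+02 -5.24382161e-02  1.18211614e+02]
[ 0.08098092 -0.09195021 -1.86427773]
```

send_rows --moves '[0, 0, -0.5, 0, 0, 0, 0.6, 0, 0, -0.3, 0, 0, 0, 0.6, 0, 0, 0, 0, 0, 0, 0.6]'

```text
time: 9.43
ee_pos: [0.5481, 0.2246, 0.1005]
tcp_rot: [-179.9, -0.0, 118.0]
wrist_force: [-0.7, -1.0, -0.4]
opening: 0.0555
grasp_force: 42.8
```

send_rows --moves '[0, 0, -0.4, 0, 0, 0, 0.6, 0, 0, -0.3, 0, 0, 0, 0.6, 0, 0, -0.2, 0, 0, 0, 0.6, 0, 0, -0.1, 0, 0, 0, 0.6, 0, 0, 0, 0, 0, 0, 0.6]'

```text
time: 10.05
ee_pos: [0.5483, 0.2252, 0.0764]
tcp_rot: [-179.9, -0.0, 118.0]
wrist_force: [-0.8, -0.3, -0.7]
opening: 0.0553
grasp_force: 42.8
```

send_rows --moves '[0, 0, -0.08, 0, 0, 0, 0.6, 0, 0, -0.04, 0, 0, 0, 0.6, 0, 0, 0, 0, 0, 0, 0.6]'

```text
time: 10.42
ee_pos: [0.5483, 0.2252, 0.0735]
tcp_rot: [-179.9, -0.0, 118.0]
wrist_force: [0.2, 0.2, -1.8]
opening: 0.0552
grasp_force: 42.8
```

send_rows --moves '[0, 0, -0.05, 0, 0, 0, 0.6, 0, 0, 0, 0, 0, 0, 0.6]'

```text
time: 10.68
ee_pos: [0.5483, 0.2252, 0.0722]
tcp_rot: [-179.9, -0.0, 118.0]
wrist_force: [-0.3, -0.4, -0.9]
opening: 0.0552
grasp_force: 42.8
```

send_rows --moves '[0, 0, -0.05, 0, 0, 0, 0.6, 0, 0, 0, 0, 0, 0, 0.6]'

```text
time: 10.92
ee_pos: [0.5484, 0.2252, 0.0718]
tcp_rot: [-180.0, -0.0, 118.0]
wrist_force: [-1.5, -0.4, 4.3]
opening: 0.0553
grasp_force: 43.5
```

send_rows --moves '[0, 0, -0.05, 0, 0, 0, 0.6, 0, 0, 0, 0, 0, 0, 0.6]'

```text
time: 11.18
ee_pos: [0.5485, 0.2253, 0.0715]
tcp_rot: [180.0, -0.0, 118.0]
wrist_force: [-5.1, -1.5, 11.5]
opening: 0.0554
grasp_force: 44.2
```

send_rows --moves '[0, 0, -0.02, 0, 0, -0.8, 0.6, 0, 0, -0.02, 0, 0, -0.8, 0.6, 0, 0, -0.02, 0, 0, -0.8, 0.6, 0, 0, 0, 0, 0, 0, 0.6]'

```text
time: 11.68
ee_pos: [0.5493, 0.2257, 0.0701]
tcp_rot: [179.9, -0.1, 97.3]
wrist_force: [-1.0, 0.8, 9.3]
opening: 0.0554
grasp_force: 43.9
```

```bash
cat > st.py <<'E'
from h import *
s=bot.get_obs();print(s["time"],np.round(s["ee_pos"],4),np.round(s["tcp_rot"],1),"F",np.round(s["wrist_force"],1),"M",np.round(s["torque"],2),"q6",round(s["q"][5],1))
c=bot.camera("wrist");p,R=tool(s);print([d for d in dots(c) if 220<d[0][0]<340 and 260<d[0][1]<350])
E
python3 st.py
```

```text
11.675 [0.5493 0.2257 0.0701] [ 1.799e+02 -1.000e-01  9.730e+01] F [-1.   0.8  9.3] M [ 0.12  0.16 -0.12] q6 105.0
[([314.4, 280.9], 481), ([246.8, 334.9], 357)]
```

send_rows --moves '[0.015, -0.01, -0.02, 0, 0, -0.8, 0.6, 0.015, -0.01, -0.02, 0, 0, -0.8, 0.6, 0, 0, 0, 0, 0, 0, 0.6]'

```text
time: 12.1
ee_pos: [0.5501, 0.2252, 0.0691]
tcp_rot: [179.9, -0.1, 83.6]
wrist_force: [-1.3, 1.2, 10.3]
opening: 0.0549
grasp_force: 43.9
```

```bash
python3 st.py
```

```text
12.1 [0.5501 0.2252 0.0691] [ 1.799e+02 -1.000e-01  8.360e+01] F [-1.3  1.2 10.3] M [ 0.09  0.23 -0.12] q6 118.7
[([314.3, 280.8], 484), ([246.9, 334.9], 354)]
```

send_rows --moves '[0.01, -0.01, -0.02, 0, 0, -0.8, 0.6, 0.01, -0.01, -0.02, 0, 0, -0.8, 0.6, 0, 0, 0, 0, 0, 0, 0.6]'

```text
time: 12.52
ee_pos: [0.5506, 0.2247, 0.0681]
tcp_rot: [179.9, -0.2, 69.8]
wrist_force: [0.1, 1.8, 8.5]
opening: 0.055
grasp_force: 43.9
```

```bash
python3 st.py
```

```text
12.525 [0.5506 0.2247 0.0681] [179.9  -0.2  69.8] F [0.1 1.8 8.5] M [ 0.18  0.27 -0.12] q6 132.4
[([314.3, 280.8], 484), ([246.9, 334.9], 353)]
```

send_rows --moves '[0, -0.01, -0.02, 0, 0, -0.8, 0.6, 0, -0.01, -0.02, 0, 0, -0.8, 0.6, 0, -0.01, -0.01, 0, 0, -0.8, 0.6, 0, 0, 0, 0, 0, -0.8, 0.6, 0, 0, 0, 0, 0, -0.2, 0.6, 0, 0, 0, 0, 0, 0, 0.6]'

```text
time: 13.32
ee_pos: [0.551, 0.2238, 0.0675]
tcp_rot: [179.9, -0.3, 40.7]
wrist_force: [-0.0, -0.8, 12.9]
opening: 0.0555
grasp_force: 44.2
```

```bash
python3 st.py
```

```text
13.325 [0.551  0.2238 0.0675] [179.9  -0.3  40.7] F [-0.  -0.8 12.9] M [-0.2   0.03  0.06] q6 161.4
[([314.3, 280.8], 480), ([247.0, 335.0], 352)]
```

send_rows --moves '[0, 0, -0.02, 0, 0, -0.3, 0.6, 0, 0, 0, 0, 0, -0.3, 0.6, 0, 0, 0, 0, 0, 0, 0.6]'

```text
time: 13.75
ee_pos: [0.551, 0.2224, 0.0674]
tcp_rot: [179.8, -0.2, 35.5]
wrist_force: [-2.2, -9.6, 16.7]
opening: 0.0555
grasp_force: 44.8
```

```bash
python3 st.py
```

```text
13.75 [0.551  0.2224 0.0674] [179.8  -0.2  35.5] F [-2.2 -9.6 16.7] M [-1.74  0.38  0.26] q6 166.6
[([314.4, 280.9], 480), ([247.1, 335.1], 355)]
```

send_rows --moves '[0, 0.02, 0.06, 0, 0, 0.5, 0.6, 0, 0, 0, 0, 0, 0, 0.6, 0, 0, 0, 0, 0, 0, -1, 0, 0, 0, 0, 0, 0, -1, 0, 0, 0, 0, 0, 0, -1, 0, 0, 0.4, 0, 0, 0, -1, 0, 0, 0.9, 0, 0, 0, -1, 0, 0, 0.9, 0, 0, 0, -1]'

```text
time: 14.8
ee_pos: [0.5496, 0.224, 0.1222]
tcp_rot: [-180.0, -0.0, 39.8]
wrist_force: [0.2, -0.1, -0.1]
opening: 0.0854
grasp_force: 0.0
```

send_rows --moves '[-0.5, -0.9, 0.9, 0, 0, 0, -1, -0.5, -0.9, 0.5, 0, 0, 0, -1, -0.5, -0.9, 0, 0, 0, 0, -1, 0, 0, 0, 0, 0, 0, -1, 0, 0, 0, 0, 0, 0, -1]'

```text
time: 15.42
ee_pos: [0.5124, 0.1567, 0.1564]
tcp_rot: [-180.0, -0.1, 39.8]
wrist_force: [-0.4, -0.2, 0.1]
opening: 0.0854
grasp_force: 0.0
```

Run:
```python
from h import *
s=bot.get_obs();p,R=tool(s);print(p)
c=bot.camera("wrist");cv2.imwrite("pics/w4.png",c["color"][:,:,::-1]);print(dots(c))
T=bot.camera("top");S=bot.camera("scene");cv2.imwrite("pics/ts4.png",np.hstack([cv2.resize(T["color"][180:260,130:230],None,fx=4,fy=4),cv2.resize(S["color"][160:250,310:410],None,fx=4,fy=3.5556)])[:,:,::-1])
print(bot.landmark_of("wrist","lid_1_c")[:2])
for h in(.0885,.0995): print(wproj(c,np.array([.5489,.2238,h])))
```

```text
[0.51236709 0.15674144 0.15636235]
[([58.3, 38.0], 15), ([68.2, 46.6], 12), ([213.1, 69.5], 165), ([255.9, 95.3], 234), ([214.3, 143.2], 223), ([37.4, 147.0], 12), ([276.7, 164.8], 194), ([442.6, 235.1], 51), ([419.9, 265.6], 49), ([537.3, 379.5], 23), ([429.2, 391.4], 36), ([443.9, 397.3], 30), ([5.1, 416.6], 18)]
[{'pixel': [237.8, 118.0], 'p': 0.79}, {'pixel': [427.4, 247.7], 'p': 0.69}]
[234.79200286 120.38547171]
[232.39059054 121.02072644]
```

View pics/w4.png

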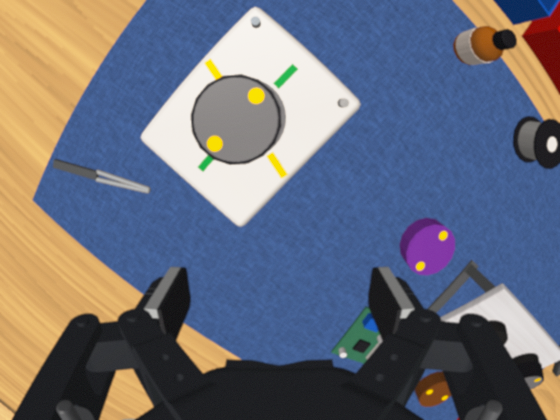

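The lid is on the pot, dots at (256,95) and (214,143) lying close to the green-mark line. I'll check its height and angle numerically.

Run:
```python
from h import *
c=bot.camera("wrist");z=np.array([0,0,1.])
for h in(.0975,.0995,.1015,.1045):
    A,B=[plane(wray(c,x),h*z,z) for x in((255.9,95.3),(214.3,143.2))];d=A-B
    print(h,np.round((A+B)/2,4),"sep",round(np.linalg.norm(d),4),"ang",round(np.degrees(np.arctan2(d[1],d[0])),1))
S=bot.camera("scene");T=bot.camera("top");dS=dots(S);dT=dots(T)
print([d for d in dS if 320<d[0][0]<400 and 170<d[0][1]<230]);print([d for d in dT if 140<d[0][0]<220 and 190<d[0][1]<250])
P=np.array([.5489,.2238,.0995])
for k in(S,T):
  for h in(.0995,.1025):
    q=np.array(k["R"])@np.array([P[0],P[1],h])+k["t"];q=np.array(k["camera_matrix"])@q;print(np.round(q[:2]/q[2],1))
```

```text
0.0975 [0.5502 0.2237 0.0975] sep 0.0393 ang -2.2
0.0995 [0.5504 0.2235 0.0995] sep 0.0389 ang -2.2
0.1015 [0.5506 0.2233 0.1015] sep 0.0386 ang -2.2
0.1045 [0.5509 0.2231 0.1045] sep 0.038 ang -2.2
[]
[]
[359.4 204.3]
[359.6 203.3]
[176.4 221.4]
[176.2 221.2]
```

Run:
```python
from h import *
c=bot.camera("wrist");z=np.array([0,0,1.])
A,B=[plane(wray(c,x),.02*z,z) for x in((213.1,69.5),(276.7,164.8))]
L=np.array([.5503,.2236]);m=((A+B)/2)[:2];print(m,np.linalg.norm(A-B))
d=(B-A)[:2]/np.linalg.norm((B-A)[:2]);print("offset across yellow line mm",1e3*np.cross(d,L-A[:2]),"radii",np.linalg.norm(A[:2]-L),np.linalg.norm(B[:2]-L))
```

```text
[0.54875559 0.22460518] 0.0995291826009857
offset across yellow line mm 1.774679188048493 radii 0.0502919858879301 0.04930047057579393<stdin>:5: DeprecationWarning: Arrays of 2-dimensional vectors are deprecated. Use arrays of 3-dimensional vectors instead. (deprecated in NumPy 2.0)
```

send_rows --moves '[0.8, -0.9, 0.3, 0, 0, 0, -1, 0.8, -0.9, 0.3, 0, 0, 0, -1, 0.8, -0.9, 0, 0, 0, 0, -1, 0, 0, 0, 0, 0, 0, -1, 0, 0, 0, 0, 0, 0, -1, 0, 0, 0, 0, 0, 0, -1]'

```text
time: 16.58
ee_pos: [0.5716, 0.0896, 0.171]
tcp_rot: [-179.9, -0.0, 39.9]
wrist_force: [-0.2, 0.1, 0.1]
opening: 0.0854
grasp_force: 0.0
```

Run:
```python
from h import *
import json
s=bot.get_obs();print(s["ee_pos"])
c=bot.camera("wrist");print([d for d in dots(c) if 60<d[0][0]<330 and d[0][1]<260])
cv2.imwrite("pics/w5.png",c["color"][:,:,::-1])
# earlier view: same orientation, camera shifted by TCP difference
p0=np.array([.51236709,.15674144,.15636235]);d=p0-np.array(s["ee_pos"])
np.save("d.npy",d)
for nm,P in(("dotx",[.5489+.0195,.2238-.001,.0995]),("dot-x",[.5489-.0195,.2238+.001,.0995])):print(nm,wproj(c,np.array(P)))
```

```text
[0.57161889 0.08961883 0.17104553]
[([127.0, 83.2], 132), ([130.0, 107.3], 158), ([101.6, 150.4], 140), ([181.8, 166.0], 158)]
dotx [128.59644502 109.08297954]
dot-x [100.00407352 151.45004396]
```

View pics/w5.png

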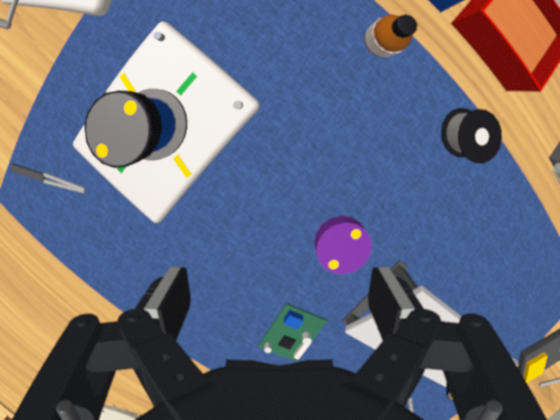

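Run:
```python
from h import *
c=bot.camera("wrist");d=np.load("d.npy")
sh=lambda r:(r[0]+d,r[1])
P=[tri([wray(c,a),sh(wray(c,b))]) for a,b in(((130,107.3),(255.9,95.3)),((101.6,150.4),(214.3,143.2)))]
v=P[0]-P[1];print(np.round(P,4),"mid",np.round(sum(P)/2,4),"sep",np.linalg.norm(v),"tilt",v[2]/np.linalg.norm(v))
```

```text
[[0.57   0.2226 0.0995]
 [0.531  0.2241 0.0995]] mid [0.5505 0.2234 0.0995] sep 0.03911329591177142 tilt -0.001225625611966586
```

The lid top measures 99.5 mm high and level, which is exactly home, and its dots are in line with the green marks. The other lid was never touched, so I'm handing in.

```bash
python3 -c "
from workcell import bot
print(bot.job_done())"
```

```text
the job is handed in; nothing more can be done
None
```

I handed the job in at about 17 s of robot time: the first lid I tried (the rack's pot-side lid) screwed on to the stop, measured level and at home height with its dots about 1.5° off the green marks, and the other lid stayed untouched on its post; the judge's result was not shown.

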